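# Load a glaze test tile into the sprung holder

### The arm

A 6-joint arm with a two-finger parallel gripper is mounted at the origin on a cart in front of the work surface, level with it; the furniture and walls round the work are solid. World frame = base frame: x ahead of the robot, y to its left, z up, the work surface at z = 0. Lengths are in m, angles in rad, forces in N, time in s.
With the tool pointing down it reaches from about 0.325 to 0.9 m from the base axis. Payload 6.1 kg.
Tool frame: the origin (TCP) lies on the centre line of the jaws, within the pads' length; the fingertips stand bot.tcp_to_tips ahead of it and the grasp point (between the pads) is the TCP (bot.tcp_to_tips is the distance from the TCP to the fingertips, in m); z points along the fingers, y is the line along which they close (so a half turn about z gives the same grasp; the last joint's range is limited). The gripper opens to 85 mm and grips with 20 to 120 N. Pads are 22 mm wide; open, the fingers measure 114 mm over their backs; the gripper's body (76 mm by 85 mm) begins 54 mm behind the grasp point. The pads swing forward as they close: fully open they stand 13 mm farther back than shut.
Start: joints at [1.141, 0.22, 1.526, -0, 1.395, -0.126], TCP at [0.187, 0.596, 0.216] pointing down, gripper open.
Joint ranges: [-2.98, 2.98], [-0.91, 2.08], [0.09, 2.57], [-1.24, 4.39], [0.2, 2.65], [-2.68, 2.68]. Speed limits (rad/s): [2.57, 2.57, 3.01, 3.14, 3.14, 3.14].

### API

Orientations are given as a rotation vector (axis times angle).
In Python, from bench import bot, claw, inverse_kinematics, optics, order gives the robot as it stands. Calls block until the motion is done:
- bot.move_ptp(position, orientation): joint-space move of the TCP to a pose.
- bot.move_l(position, ori=None, velocity=0.15, guard=None): straight line of the TCP; ori=None keeps the orientation; velocity is the mean speed in m/s. With guard (N) it stops when the force on the tool has changed by that much, and returns True; else False.
- bot.goto_joints(angles): joint-space move.
- claw.release() and claw.grasp(effort=None): open the fingers fully, or close them until they stop; effort is the grip in N (None keeps the last).
- bot.dwell(seconds).
- inverse_kinematics(position, orientation): joint angles nearest the present ones, or None.
- bot.read_state(): the state.
- optics.capture(name): name is "scene" or "side" or "wrist"; returns the picture (480x640x3 uint8, red, green, blue); there is no depth.
- optics.camera_params(name): a dict with "fx", "fy", "cx", "cy" (pixels), "origin" and "orientation" of the camera in the world. Camera axes: x right, y down, z forward; pixel columns grow to the right and rows downward; lengths in m; the calibration is good to about 2 mm. A picture is of the moment at which its call begins: read the wrist's pose just before it. camera_params takes no time and is no camera call; for the wrist camera it gives the pose at the moment of the call.
A pose or a line that the arm cannot do raises bot.PlanningError and nothing moves.
- order.finish_job(): hands the job in; it is judged then, once.
The state is a dict: "time_s": time; "joint_pos": joint angles; "qvel": joint speeds; "effort": joint torques, N m; "tool_pos": TCP position; "ee_rot": TCP orientation; "ft_force": force on the tool from outside, world axes, zero at the start; "torque": the same for the moment, N m; "finger_gap": finger opening in m; "finger_force": force on a finger pad.
Only numpy, scipy, OpenCV 4.12 (cv2) and the standard library are available. Lean on these libraries where they do the work, as an engineer would, in place of code of your own. Each camera call takes 0.05 s, during which the arm holds its last target. There are 200 camera calls.

### The job

Load the blue glaze test tile, glazed face up, into the tilted tile holder so that it can be painted: hold it parallel to the bed, push the orange sprung jaw back with the tile's short edge, lay the tile flat on the bed, let the jaw slide it home under the fixed hook, and let go only once the jaw has closed on it. Leave the other two tiles, the bottle and the cup where they are.

Things in the scene. Friction and masses are not known exactly. Their poses are not given: they have to be found in the camera images.
- tile_blue_center (a point): centre of the loose flat tile with the blue glazed top and red-brown body, 62 (its x) x 46 (its y) x 8 (z) mm, 30 to 65 g; it starts lying on the table, glaze up, so this point is 4 mm above the table; it can be gripped across its 46 mm width
- tile_brown_center (a point): centre of a like tile (62x46x8 mm) with a dull red-brown top; a bystander
- tile_pink_center (a point): centre of a like tile (62x46x8 mm) with a paler, pinkish red top; a bystander
- red_bottle_center (a point): centre of an upright red bottle with a white cap, 49 mm wide, 70 mm high; a bystander
- speckled_cup_center (a point): centre of a speckled stoneware cup, about 79 mm wide, 84 mm high; a bystander
- seat (a point): middle of the tile's place, on the holder's bed surface, about 120 mm above the table: x points uphill along the bed (away from the robot at yaw 0), y across, z square out of the bed. The bed is a rail 28 mm wide (the tile overhangs 9 mm each side), sloped towards the robot by joint tilt. A tile fully home has its centre at x = 0, y = 0, z = 4 mm, its long side along x
- jaw_face (a point): centre of the clamping face of the orange sprung jaw at the downhill end; axes as for seat. The face is square to the bed, 36 mm wide, from the bed to 30 mm above it. Relaxed it stands 23 mm downhill of seat (54 mm from the stop, so the tile goes in only with the jaw pushed back), 31 mm with a home tile. It moves only along x
- jaw (a joint): how far the jaw is pushed back (downhill), m: 0 relaxed, about 0.008 closed on a home tile; 0.013 or more lets the tile's far edge pass below the hook's tip; 0.022 is the end of travel. Its spring pushes uphill with 5 N at 0, 9 N at 0.008, 12.5 N at 0.015. Its face is not slippery: it drags by some 5 to 10 N on a tile's edge that slides along it
- tilt (a joint): slope of the bed in rad (0 level), 0.40 to 0.58 at the start; a stiff friction pivot that stays put under 20 N
- hook (a point): tip of the fixed steel hook at the uphill end, underside of its edge: 26 mm uphill of seat and 10 mm above the bed; axes as for seat. The hook is 36 mm wide and 4 mm thick (top 14 mm above the bed); under it, 5 mm farther uphill, is the stop that the tile's far short edge rests against
Mind the look-alikes: they are no part of the job. What is shaped like the part that bears tile_blue_center but purple is not meant.

How it is judged:
By the outcome, as a careful person would: the job done as asked, in the order asked, and still so for the second after the job is handed in, with the robot touching nothing.
It also fails if it takes over 58 s, if anything falls off the work surface, if the arm or the gripper's body presses on something with over 40 N, if the wrist force passes 120 N, or if a joint passes its speed limit or range.

## Working session

There is one attempt and no reset: what is moved stays moved. The work goes in short steps, each a Python script; the robot and the scene stay as the last script left them, time stands still between calls to the robot, and variables do not carry over. Pictures are saved under pics/ and viewed, at most 10 in all, crops included, and the job is handed in when it is done.

```bash
ls; mkdir -p pics; cat > h.py <<'E'
import numpy as np, cv2
from scipy.spatial.transform import Rotation as R
from bench import bot, claw, inverse_kinematics, optics, order
def save(n,im): cv2.imwrite(f'pics/{n}.png',cv2.cvtColor(im,cv2.COLOR_RGB2BGR))
def rot(o):
    o=np.array(o,float)
    return o if o.shape==(3,3) else (R.from_rotvec(o).as_matrix() if o.size==3 else R.from_quat(o).as_matrix())
def ray(p,uv):
    d=rot(p['orientation'])@np.array([(uv[0]-p['cx'])/p['fx'],(uv[1]-p['cy'])/p['fy'],1.])
    return np.array(p['origin']),d/np.linalg.norm(d)
def plane(p,uv,z):
    o,d=ray(p,uv); return o+d*(z-o[2])/d[2]
def tri(ps,uvs):
    A=0;b=0
    for p,uv in zip(ps,uvs):
        o,d=ray(p,uv);M=np.eye(3)-np.outer(d,d);A=A+M;b=b+M@o
    return np.linalg.solve(A,b)
def proj(p,X):
    c=rot(p['orientation']).T@(np.array(X)-p['origin']); return np.array([p['fx']*c[0]/c[2]+p['cx'],p['fy']*c[1]/c[2]+p['cy']])
E
python3 - <<'E'
from h import *
a=[]
for n in('scene','side','wrist'):
    p=optics.camera_params(n); print(n,p); im=optics.capture(n); np.save(n,im); a.append(im)
save('scene0',a[0]); save('side0',a[1]); save('wrist0',a[2])
print(bot.read_state(), bot.tcp_to_tips)
E
```

```text
pics
scene {'fx': 480.00877085574456, 'fy': 480.00877085574456, 'cx': 318.4132256747613, 'cy': 250.5458795759481, 'origin': array([0.97845505, 0.63456022, 0.88340444]), 'orientation': array([-0.7840811 , -2.61654017,  1.08837162])}
side {'fx': 579.0810173162876, 'fy': 579.0810173162876, 'cx': 320.3833783611908, 'cy': 234.42106829193065, 'origin': array([ 0.59026851, -0.93590809,  0.91514737]), 'orientation': array([-2.30206712, -0.02906624,  0.04106093])}
wrist {'fx': 334.1049273760642, 'fy': 334.1049273760642, 'cx': 318.81587454669824, 'cy': 239.3412486441704, 'origin': array([0.11707763, 0.61783406, 0.3731458 ]), 'orientation': array([2.33282147, 1.71387402, 0.24871018])}
{'time_s': 0.15, 'joint_pos': array([ 1.14089408e+00,  2.21030872e-01,  1.52733558e+00,  1.94130417e-05,
        1.39470330e+00, -1.26092453e-01]), 'qvel': array([ 2.11792963e-03,  4.96813424e-04, -4.05544443e-03,  2.34762088e-05,
       -1.28465522e-03, -4.87100166e-04]), 'effort': array([ 8.88367849e-04, -4.97485077e+01, -3.89902139e+01, -2.65260223e-04,
        7.19426083e-03, -6.68704388e-05]), 'tool_pos': array([0.18676469, 0.59593991, 0.21506604]), 'ee_rot': array([-4.75331157e-01, -3.10499557e+00,  2.22260668e-03]), 'ft_force': array([ 0.24673565, -0.04727759,  0.42458265]), 'torque': array([-0.00675841,  0.106323  , -0.04032107]), 'finger_force': 0.0, 'finger_gap': 0.08540751554083538} 0.019
```

View pics/scene0.png

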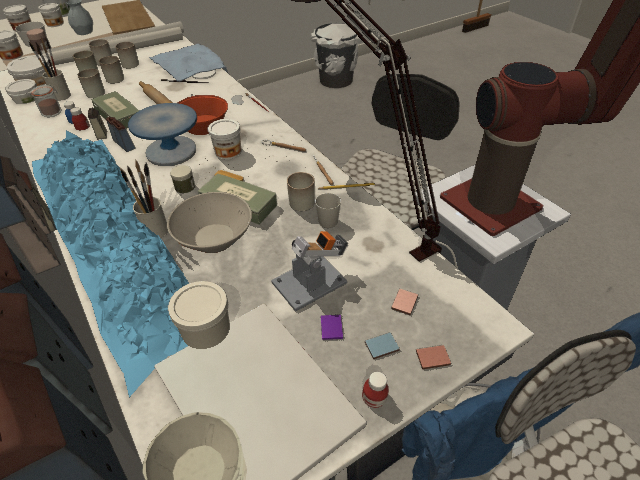

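View pics/side0.png

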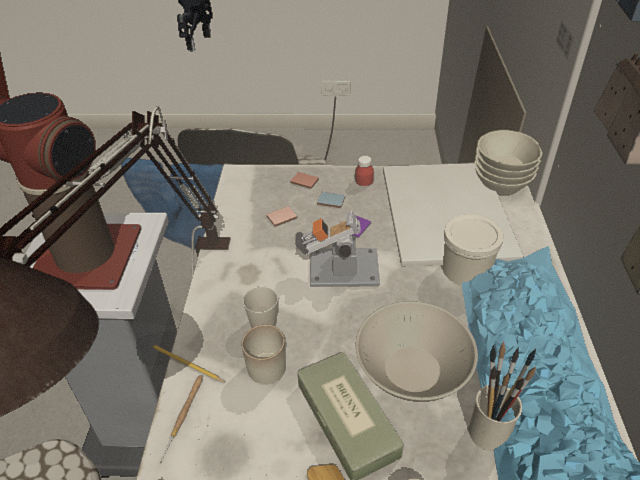

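In the scene view the blue tile is at about (382,345). The look-alikes are the purple tile (332,327), the pink one (404,301) and the brown one (433,357). The bottle is at (375,390). The holder is at about (315,260), with its orange jaw at (326,240). In the side view the blue tile is at (331,200), the jaw at (320,229) and the hook at (354,225). The blue tile at (382,345) fits the description: blue glaze, red-brown body. The purple one is the decoy.

```bash
cat >> h.py <<'E'
def tile(im,p,uv,z=0.008,tol=14,win=60):
    """top face of the tile near pixel uv: centre, long axis yaw, sizes (rays onto plane z)"""
    lab=cv2.cvtColor(im,cv2.COLOR_RGB2LAB).astype(int); u,v=map(int,np.round(uv))
    ref=np.median(lab[v-2:v+3,u-2:u+3].reshape(-1,3),0); d=lab-ref
    m=((abs(d[...,1])<tol*.6)&(abs(d[...,2])<tol*.6)&(abs(d[...,0])<tol*2)).astype(np.uint8)
    n,l=cv2.connectedComponents(m); m=(l==l[v,u]).astype(np.uint8)
    c=max(cv2.findContours(m,cv2.RETR_EXTERNAL,cv2.CHAIN_APPROX_NONE)[0],key=cv2.contourArea).reshape(-1,2)
    w=np.array([plane(p,q,z)[:2] for q in c],np.float32)
    r=cv2.minAreaRect(w*1000); b=cv2.boxPoints(r)
    e=[b[1]-b[0],b[2]-b[1]]; e=max(e,key=np.linalg.norm)
    return np.array(r[0])/1000, np.arctan2(e[1],e[0]), r[1]
E
python3 - <<'E'
from h import *
sc=np.load('scene.npy');sd=np.load('side.npy')
ps=optics.camera_params('scene');pd=optics.camera_params('side')
for n,a,b in(('blue',(382,345),(331,200)),('pink',(404,301),(283,216)),('brown',(433,357),(305,180)),('purple',(332,327),None)):
    print(n,tile(sc,ps,a), tile(sd,pd,b) if b else '')
print('jaw',tri([ps,pd],[(326,240),(320,229)]))
print('bottle',plane(ps,(375,390),.035))
cs=cv2.resize(sc[210:410,240:460],None,fx=2.7,fy=2.7,interpolation=2)
cd=cv2.resize(sd[170:300,260:400],None,fx=4.2,fy=4.2,interpolation=2)
save('cs',cs);save('cd',cd)
E
```

```text
blue (array([0.55840356, 0.2087341 ]), np.float32(-0.21627301), (44.68657302856445, 61.48367691040039)) (array([0.5552149 , 0.21705185]), np.float32(-0.24909538), (55.78516387939453, 79.26057434082031))
pink (array([0.43959015, 0.14261305]), np.float32(0.56859916), (60.51763153076172, 44.01547622680664)) (array([0.43908264, 0.14627612]), np.float32(0.59198654), (61.498680114746094, 48.20417785644531))
brown (array([0.48702136, 0.29126456]), np.float32(-0.4160317), (44.32959747314453, 60.66456985473633)) (array([0.48675198, 0.29318805]), np.float32(-0.42546007), (44.98073196411133, 61.33244323730469))
purple (array([0.62242548, 0.1092878 ]), np.float32(1.0462103), (61.248291015625, 44.39362335205078)) 
jaw [ 0.54211898 -0.03135158  0.11791481]
bottle [0.64744354 0.29735398 0.035     ]
```

View pics/cs.png

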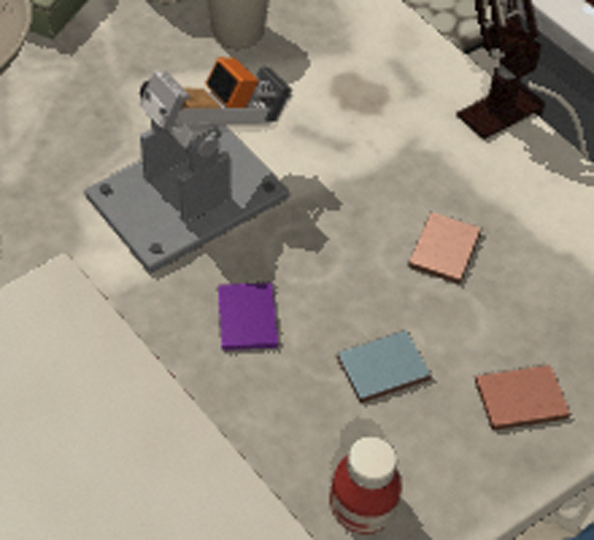

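View pics/cd.png

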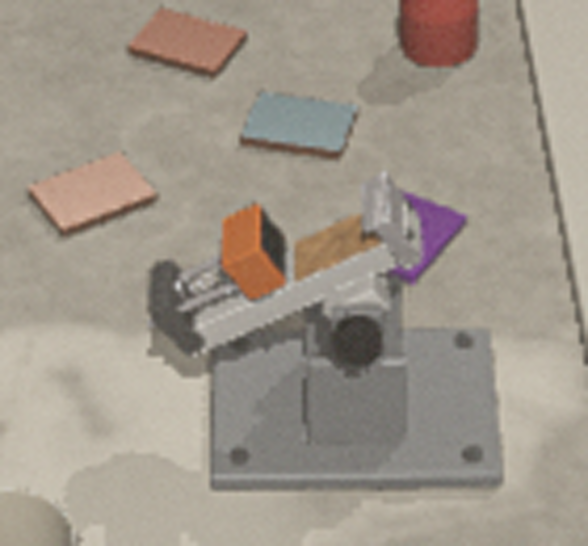

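The crop confirms it: the blue-topped tile with the red-brown edge at crop (384,365) is the target, and the purple one at (249,316) is the decoy. Next I take two wrist views of the holder, then one over the tile.

```bash
cat >> h.py <<'E'
def down(yaw,tilt=0.):
    "tool rotation for a part with x at yaw, sloped towards robot by tilt"
    S=(R.from_euler('z',yaw)*R.from_euler('y',-tilt)).as_matrix()
    return S, R.from_matrix(np.c_[-S[:,0],S[:,1],-S[:,2]]).as_rotvec()
E
python3 - <<'E'
from h import *
import pickle
S,o=down(0,.3)
D=[]
for i,pos in enumerate(([.53,-.09,.27],[.53,.07,.27])):
    bot.move_ptp(pos,o); bot.dwell(.2)
    p=optics.camera_params('wrist'); im=optics.capture('wrist'); D.append((p,im)); save(f'h{i}',im)
S,o=down(-.23)
bot.move_ptp([.557,.212,.13],o); bot.dwell(.2)
p=optics.camera_params('wrist'); im=optics.capture('wrist'); D.append((p,im)); save('t',im)
uv=proj(p,[.557,.212,.008]); print(uv)
print(tile(im,p,uv)); print(bot.read_state()['time_s'])
pickle.dump(D,open('D.pkl','wb'))
cv2.imwrite('pics/hh.png',np.hstack([cv2.resize(cv2.imread(f'pics/h{i}.png'),(400,300)) for i in(0,1)]))
E
```

```text
[319.70265763 224.56892208]
(array([0.55816278, 0.20951225]), np.float32(-0.21114466), (45.01565933227539, 61.14871597290039))
5.1083
```

View pics/hh.png

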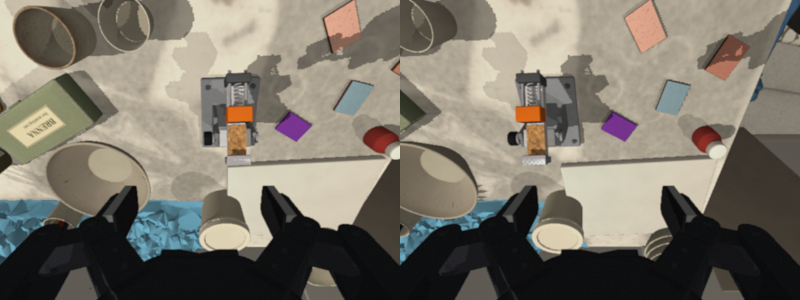

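View pics/t.png

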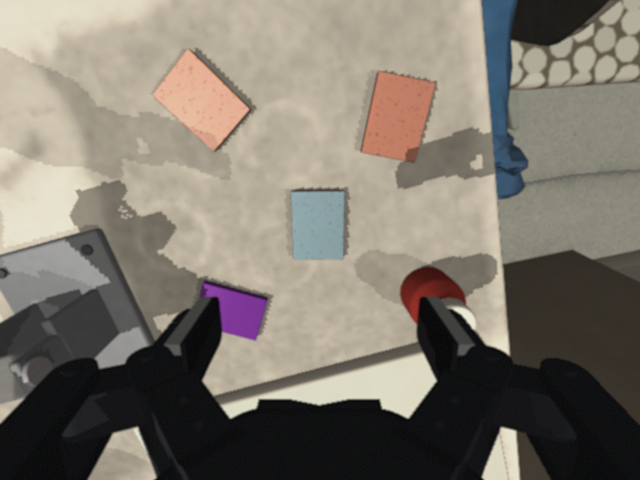

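The wrist view over the table shows the blue tile at (319,224), clear of the others. Gripper approach is free. In the two half-size holder views the orange jaw is at (240,114) and (528,114), and the hook at (238,160) and (533,159). I now enlarge the holder from both views.

```bash
python3 - <<'E'
from h import *
import pickle
D=pickle.load(open('D.pkl','rb'))
a=D[0][1][110:270,340:440]; b=D[1][1][110:270,170:270]
save('hz',np.hstack([cv2.resize(x,None,fx=3.7,fy=3.7,interpolation=2) for x in(a,b)]))
# jaw: orange blobs
for p,im in D[:2]:
    h=cv2.cvtColor(im,cv2.COLOR_RGB2HSV); m=cv2.inRange(h,(5,200,100),(20,255,255))
    c=max(cv2.findContours(m,0,2)[0],key=cv2.contourArea); print(cv2.minAreaRect(c),cv2.boxPoints(cv2.minAreaRect(c)).tolist())
E
```

```text
((382.2375793457031, 182.34127807617188), (24.2615909576416, 42.192752838134766), 88.26429748535156) [[360.783447265625, 170.85504150390625], [402.95684814453125, 169.57705688476562], [403.69171142578125, 193.8275146484375], [361.518310546875, 195.10549926757812]]
((207.68466186523438, 182.355712890625), (24.81283950805664, 43.80155944824219), 88.02507019042969) [[185.3693389892578, 170.71141052246094], [229.14488220214844, 169.20191955566406], [229.99998474121094, 194.00001525878906], [186.2244415283203, 195.50950622558594]]
```

View pics/hz.png

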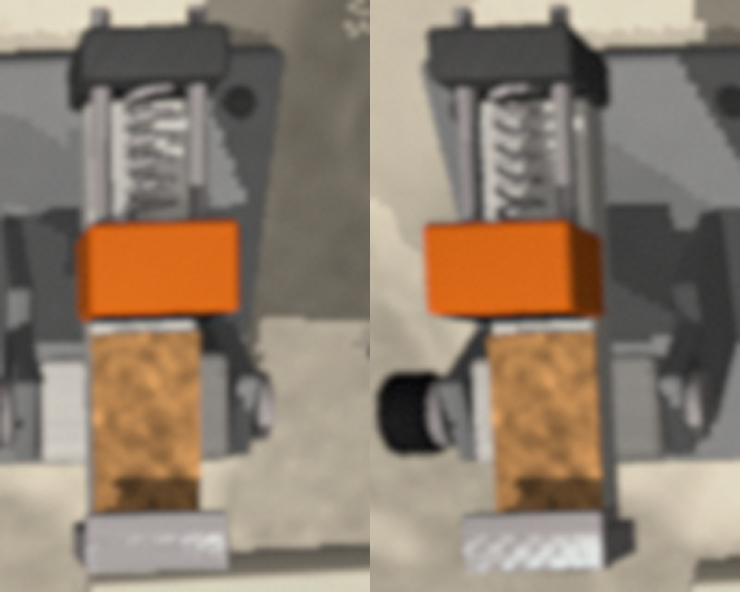

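The enlarged crops show the jaw's top uphill edge at V0 (90,316)–(238,315) and V1 (428,314)–(572,314). The hook's tip edge is at V0 (90,513)–(229,513) and V1 (467,513)–(605,513). The cork bed's side edges lie between them. I fit the pose from these point correspondences.

```bash
cat > fit.py <<'E'
from h import *
import pickle
from scipy.optimize import least_squares
D=pickle.load(open('D.pkl','rb'))
V=[lambda q:np.array(q)/3.7+[340,110]-.36, lambda q:(np.array(q)-[370,0])/3.7+[170,110]-.36]
pts=[('jawL',(-23,-18,30),(90,316),(428,314)),('jawR',(-23,18,30),(238,315),(572,314)),
('hookL',(26,-18,14),(90,513),(466,513)),('hookR',(26,18,14),(229,513),(605,513)),
('jawUL',None,(91,224),(426,225)),('jawUR',None,(237,222),(570,223)),
('bedL1',None,(93,340),(488,340)),('bedR1',None,(201,340),(597,340)),('bedL2',None,(91,500),(497,500)),('bedR2',None,(199,500),(602,500))]
P=[D[0][0],D[1][0]]
for n,m,a,b in pts[:6]: print(n,tri(P,[V[0](a),V[1](b)]).round(4))
def res(t):
    S,_=down(t[3],t[4]); r=[]
    for n,m,*q in pts:
        for p,f,c in zip(P,V,q):
            if m: r+=list(proj(p,t[:3]+S@np.array(m)/1000)-f(c))
            elif n[:3]=='bed':   # bed edge: y = +-14, z = 0
                o,d=ray(p,f(c)); o=S.T@(o-t[:3]); d=S.T@d
                X=o-d*o[2]/d[2]; r.append((X[1]-(-.014 if 'L' in n else .014))*1000)
    return np.array(r)
s=least_squares(res,[.56,-.03,.12,0,.48],x_scale=[.01,.01,.01,.1,.1]); print(s.x.round(4)); print(s.fun.round(1))
np.save('seat',s.x)
pd=optics.camera_params('side');S,_=down(*s.x[3:])
for m in[(-23,-18,30),(26,-18,14)]: print('side',proj(pd,s.x[:3]+S@np.array(m)/1000))
E
python3 fit.py
```

```text
jawL [ 0.5456 -0.05    0.1321]
jawR [ 0.5447 -0.015   0.1336]
hookL [ 0.5952 -0.0475  0.144 ]
hookR [ 0.5953 -0.0123  0.144 ]
jawUL [ 0.5271 -0.0499  0.1212]
jawUR [ 0.5265 -0.0154  0.1217]
[ 0.5799 -0.0311  0.1185  0.0297  0.5178]
[ 0.   0.2 -0.5  0.8  1.  -0.6  1.1 -0.3 -1.2  0.4 -0.8  0.4 -0.4 -0.5
 -0.3 -0.5  0.3 -0.4  0.6  0.3 -0.9 -0.3 -0.3 -0.3]
side [321.20476593 229.45850329]
side [345.99508179 225.32795241]
```

```bash
python3 - <<'E'
from h import *
t=np.load('seat.npy'); S2,o2=down(t[3],.525)
for m in([14,0,76],[-8,0,20]): print(inverse_kinematics(t[:3]+S2@np.array(m)/1000,o2))
S,o=down(-.213); c=np.array([.5582,.2095,0])
bot.move_ptp(c+[0,0,.06],o)
print('guard',bot.move_l(c+[0,0,.020],velocity=.08,guard=10))
claw.grasp(80); s=bot.read_state(); print(s['finger_gap'],s['finger_force'],s['tool_pos'],s['ft_force'])
bot.move_l(c+[0,0,.12],velocity=.15); s=bot.read_state(); print(s['finger_gap'],s['finger_force'],s['ft_force'],s['time_s'])
p=optics.camera_params('wrist'); im=optics.capture('wrist'); save('lift',im[150:480])
E
```

```text
[-0.30535316 -0.34167352  2.19962558  0.23257116  0.79674104 -2.02752643]
[-0.29756642 -0.2282735   2.23333324  0.26861947  0.65239039 -2.07186953]
guard False
-0.00013986880680204872 0.0 [0.5581924  0.20950296 0.01999306] [-0.4715376   0.19395275 -0.74403371]
0.0002434688566925293 0.0 [-0.48966923 -0.23747659 -0.54228713] 7.725
```

View pics/lift.png

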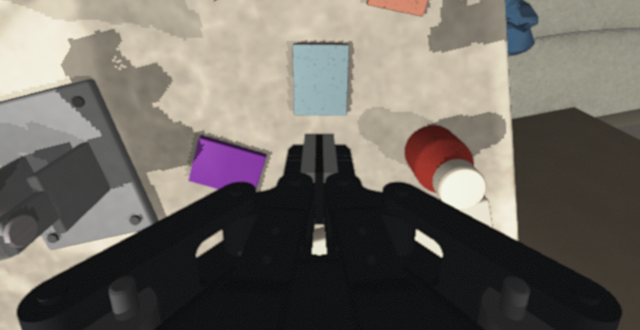

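The lift view shows the gripper shut and empty, with tips at about (319,285) in the full frame. The blue tile is still on the table at (321,228). I measure where the tips and the tile really are.

```bash
python3 - <<'E'
from h import *
s=bot.read_state(); p=optics.camera_params('wrist'); im=optics.capture('wrist')
c=s['tool_pos'];T=rot(s['ee_rot'])
for d in(-.02,0,.01,.019,.03): print(d,proj(p,c+T[:,2]*d).round(1))
print(tile(im,p,(321,228)), p['origin']-c, rot(p['orientation'])[:,2])
E
```

```text
-0.02 [319.3 305.1]
0 [319.3 286.7]
0.01 [319.3 278.9]
0.019 [319.3 272.6]
0.03 [319.3 265.6]
(array([0.55814716, 0.20960855]), np.float32(-0.21829312), (44.89903259277344, 60.4979248046875)) [-0.0710524   0.01540782  0.15842002] [ 0.27860531 -0.06205222 -0.95839898]
```

```bash
python3 - <<'E'
from h import *
S,o=down(-.213); c=np.array([.5582,.2095,0])-S[:,0]*.058
bot.move_l(c+[0,0,.04],velocity=.2)
print(bot.move_l(c+[0,0,-.018],velocity=.03,guard=5)); s=bot.read_state(); print(s['tool_pos'],s['ft_force'],s['finger_gap'],s['time_s'])
bot.move_l(c+[0,0,.06],velocity=.2)
E
```

```text
True
[ 0.50143713  0.22173985 -0.01533153] [-0.30638355  1.14042662  4.36007227] -6.85840479287259e-05 10.1333
```

The shut tips touch the table at TCP z = -0.015, so the tips really stand about 15 mm behind the reported TCP, not 19 mm ahead. The wrist picture agrees with this. I regrasp with the measured offset.

```bash
python3 - <<'E'
from h import *
t=np.load('seat.npy'); S2,o2=down(t[3],.525)
S,o=down(-.215); c=np.array([.5582,.2095,0])
claw.release()
bot.move_l(c+[0,0,.05],o,velocity=.2)
print('guard',bot.move_l(c+[0,0,-.015],velocity=.08,guard=10))
claw.grasp(80); s=bot.read_state(); print(s['finger_gap'],s['finger_force'],s['tool_pos'],s['ft_force'])
bot.move_l(c+[0,0,.10],velocity=.15); bot.dwell(.2); s=bot.read_state(); print(s['finger_gap'],s['finger_force'],s['ft_force'],s['time_s'])
p=optics.camera_params('wrist'); im=optics.capture('wrist'); save('lift2',im[150:480])
for m in([14,0,41],[14,0,2],[-8,0,-15]): print(inverse_kinematics(t[:3]+S2@np.array(m)/1000,o2))
E
```

```text
guard False
0.04253367364740806 80.96079468727112 [ 0.55918242  0.20974198 -0.01374643] [-0.71424108  0.06234871  6.30483062]
0.042380587113135235 81.07630133628845 [ 1.59839477  0.22481833 -0.16359974] 14.4583
[-0.29055082 -0.24910368  2.18957575  0.24355957  0.71324423 -2.03604576]
[-0.27552223 -0.14153063  2.1701561   0.26056594  0.62444333 -2.04999958]
[-0.2834282  -0.12458251  2.21123507  0.28993887  0.57049063 -2.08998659]
```

View pics/lift2.png

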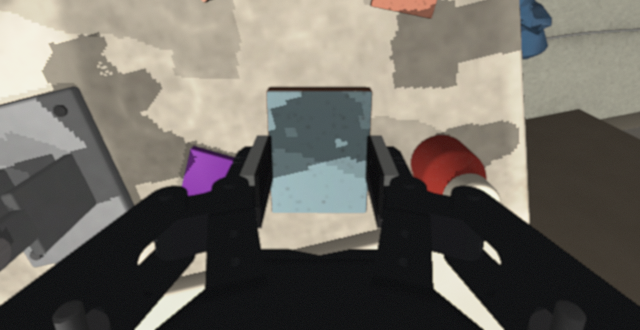

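The tile is gripped squarely, with the pads on both long edges and the tile spanning x 268–371 in the crop. Next I move to the holder and find the jaw by touch.

```bash
cat >> h.py <<'E'
ts=np.load('seat.npy'); TILT=.525; SS,SO=down(ts[3],TILT); OFF=17.75
def T(x,z,y=0): return ts[:3]+SS@np.array([x,y,z-OFF])/1000
def rep(k=''):
    s=bot.read_state(); print(k,'tile xyz mm',(SS.T@(s['tool_pos']-ts[:3])*1000+[0,0,OFF]).round(1),'F seat',(SS.T@s['ft_force']).round(1),'gap',round(s['finger_gap']*1e3,1),'t',round(s['time_s'],2))
E
python3 - <<'E'
from h import *
s=bot.read_state(); bot.move_l(s['tool_pos']+[0,0,.09],velocity=.25)
bot.move_ptp(T(15,60),SO); bot.dwell(.2); rep('pre')
print(bot.move_l(T(15,22),velocity=.08,guard=6)); bot.dwell(.2); rep('down')
print(bot.move_l(T(-4,22),velocity=.02,guard=4)); rep('jaw')
save('side1',cv2.resize(optics.capture('side')[150:310,250:410],None,fx=3.5,fy=3.5,interpolation=2))
E
```

```text
pre tile xyz mm [15.8  1.  59.9] F seat [-1.  -0.2  0.7] gap 42.5 t 16.18
False
down tile xyz mm [15.6 -0.1 22.5] F seat [-0.1 -1.2 -0.8] gap 42.9 t 17.0
True
jaw tile xyz mm [ 8.  -0.1 22.3] F seat [ 4.8  0.4 -0.5] gap 42.6 t 17.54
```

View pics/side1.png

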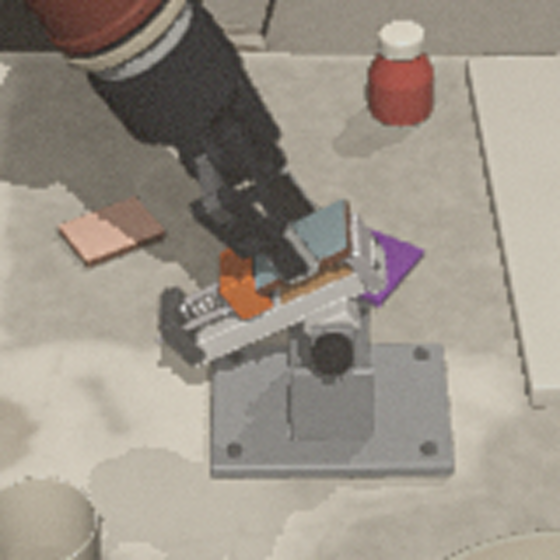

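Contact came at x = 8.0 mm, exactly where the tile edge should meet the relaxed jaw. In the picture the tile is parallel to the bed, over the hook at crop (330,230). Now I push the jaw back and lower the tile.

```bash
python3 - <<'E'
from h import *
claw.grasp(110); rep('grip')
print(bot.move_l(T(-9,22),velocity=.03)); bot.dwell(.2); rep('back')
print(bot.move_l(T(-9,8),velocity=.03,guard=22)); bot.dwell(.1); rep('mid')
print(bot.move_l(T(-9,2.5),velocity=.015,guard=9)); bot.dwell(.2); rep('bed')
save('side2',cv2.resize(optics.capture('side')[170:270,280:380],None,fx=5.5,fy=5.5,interpolation=2))
E
```

```text
grip tile xyz mm [ 7.9 -0.1 22.2] F seat [4.8 0.7 0.2] gap 41.6 t 17.81
False
back tile xyz mm [-5.6 -0.3 22.9] F seat [10.6  3.1 -3.4] gap 40.9 t 18.68
False
mid tile xyz mm [-4.6 -1.2  9.4] F seat [ 9.5 -0.3  3.4] gap 41.1 t 19.4
True
bed tile xyz mm [-0.4 -1.5  6.3] F seat [ 9.   3.1 -1.8] gap 41.3 t 19.94
```

View pics/side2.png

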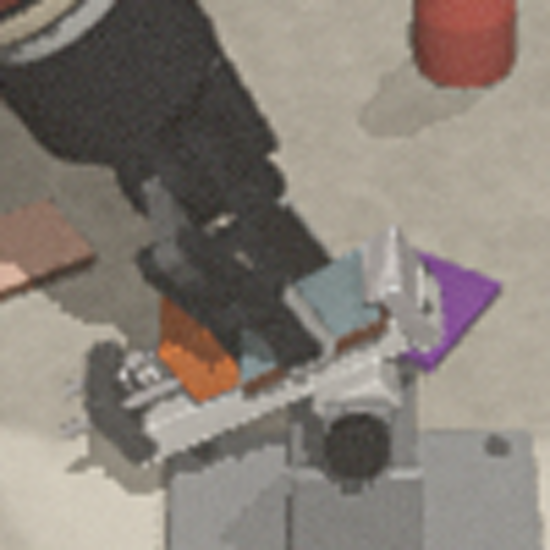

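The side view shows the tile low in the holder, with its far edge at the hook (crop (385,320)) and the jaw pushed back. The 9 N on x matches a jaw closed on a home tile. I need to confirm the tile is flat on the bed, so I press down gently.

```bash
python3 - <<'E'
from h import *
s=bot.read_state(); x,y,z=SS.T@(s['tool_pos']-ts[:3])*1000+[0,0,OFF]
print(bot.move_l(T(x,z-4,0),velocity=.02,guard=12)); rep('press'); bot.dwell(.3); rep('press')
save('side3',cv2.resize(optics.capture('side')[205:255,310:370],None,fx=13,fy=11,interpolation=2))
bot_p=optics.camera_params('side')
for k,m in dict(farbot=(31,-23,0),fartop=(31,-23,8),nearbot=(-31,-23,0),neartop=(-31,-23,8),jaw=(-31,-18,30)).items():
    q=proj(bot_p,ts[:3]+SS@np.array(m)/1000); print(k,((q-[310,205])*[13,11]).round())
E
```

```text
True
press tile xyz mm [ 0.7 -1.3  5.5] F seat [-1.8 -0.2 11. ] gap 41.2 t 20.2
press tile xyz mm [ 0.7 -1.3  5.5] F seat [-0.9  0.   8.7] gap 41.3 t 20.5
farbot [540. 279.]
fartop [515. 252.]
nearbot [200. 407.]
neartop [174. 380.]
jaw [102. 287.]
```

View pics/side3.png

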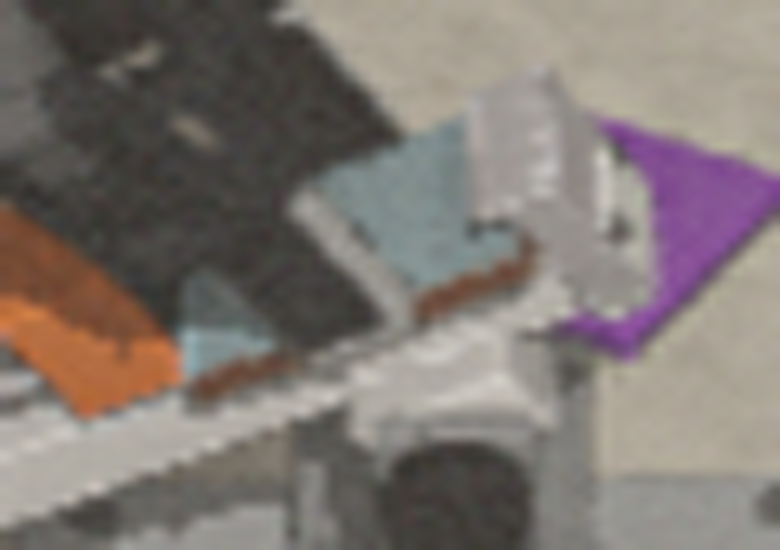

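The crop shows the tile flat and home: far bottom corner at (540,275) against a predicted (540,279), near bottom at (195,405) against (200,407). Its far edge is under the hook and the orange jaw rests against its near edge. There is about 0 N on x and the bed pushes up 9 N. I release, retreat and check by numbers, as the picture allowance is used up.

```bash
python3 - <<'E'
from h import *
claw.release(); bot.dwell(.2); rep('open')
s=bot.read_state(); bot.move_l(s['tool_pos']+SS[:,2]*.09,velocity=.1)
s=bot.read_state(); bot.move_l(s['tool_pos']+np.array([-.1,0,.05]),velocity=.2); bot.dwell(.3); rep('away')
# tile top on the bed plane (z=8): blue mask in the side view, rays into the seat frame
for cam in('side','scene'):
    p=optics.camera_params(cam); im=optics.capture(cam); q=proj(p,ts[:3]+SS@[-.010,.0,.008]); u,v=q.round().astype(int)
    hsv=cv2.cvtColor(im,cv2.COLOR_RGB2HSV); m=cv2.inRange(hsv,(90,40,60),(115,160,255))
    n,l,st,ce=cv2.connectedComponentsWithStats(m); k=l[v,u]; print(cam,q.round(),im[v,u],k)
    if not k: continue
    c=cv2.findContours((l==k).astype(np.uint8),0,1)[0][0].reshape(-1,2); X=[]
    for a in c:
        o,d=ray(p,a); o=SS.T@(o-ts[:3]); d=SS.T@d; X.append((o+d*(.008-o[2])/d[2])[:2]*1000)
    X=np.array(X); print('x',X[:,0].min(),X[:,0].max(),'y',X[:,1].min(),X[:,1].max(),cv2.minAreaRect(X.astype(np.float32)))
rep()
E
```

```text
open tile xyz mm [ 2.1 -1.4  5.6] F seat [-0.1  0.9 -1.4] gap 85.3 t 21.26
away tile xyz mm [-60.3   1.9 187.7] F seat [-0.5 -0.4  0.1] gap 85.2 t 23.32
side [332. 228.] [123 131 130] 0
scene [317. 243.] [ 94 109 112] 26
x -15.443261132227715 -12.246621855191986 y -1.9780345453891401 2.0805818334238557 ((-12.868207931518555, -0.7180190086364746), (5.16632080078125, 2.486621856689453), 51.77539825439453)
 tile xyz mm [-60.1   1.8 188. ] F seat [ 0.7 -0.6  0.6] gap 85.4 t 23.42
```

```bash
python3 - <<'E'
from h import *
s=bot.read_state(); bot.move_l(s['tool_pos']+np.array([-.03,.2,.05]),velocity=.2); bot.dwell(.3)
for cam in('side','scene'):
    p=optics.camera_params(cam); im=optics.capture(cam); np.save('end_'+cam,im); b=cv2.GaussianBlur(im,(3,3),0).astype(int)
    m=((b[...,2]-b[...,0])>6).astype(np.uint8); n,l=cv2.connectedComponents(m)
    q=proj(p,ts[:3]+SS@[0.,0,.008]); u,v=q.round().astype(int); k=l[v,u]; print(cam,q.round(),im[v,u],k)
    if not k: continue
    c=max(cv2.findContours((l==k).astype(np.uint8),0,1)[0],key=cv2.contourArea).reshape(-1,2); X=[]
    for a in c:
        o,d=ray(p,a); o=SS.T@(o-ts[:3]); d=SS.T@d; X.append((o+d*(.008-o[2])/d[2])[:2]*1000)
    X=np.array(X); print('x',X[:,0].min(),X[:,0].max(),'y',X[:,1].min(),X[:,1].max(),cv2.minAreaRect(X.astype(np.float32)))
    h=cv2.cvtColor(im,cv2.COLOR_RGB2HSV); o=cv2.inRange(h,(5,180,60),(20,255,255)); cc=max(cv2.findContours(o,0,2)[0],key=cv2.contourArea); print('jaw bbox',cv2.boundingRect(cc), 'expect face edge L/R',[proj(p,ts[:3]+SS@[-.031,y,.030]).round(1) for y in(-.018,.018)])
print(bot.read_state()['time_s'])
E
```

```text
side [336. 226.] [125 135 134] 17
x -29.446295459190196 25.293126490071817 y -17.542105973176845 21.4549520630386 ((-2.8875732421875, 1.3711433410644531), (54.40044403076172, 37.392791748046875), 3.4890739917755127)
jaw bbox (2, 143, 1, 1) expect face edge L/R [array([317.8, 231.1]), array([317.9, 219.6])]
scene [314. 243.] [ 99 115 117] 11
x -31.708906100448075 18.81770821043127 y -22.544376237686905 14.101138019482873 ((-6.43669319152832, -4.231967926025391), (50.570655822753906, 36.55803680419922), 0.12292373925447464)
jaw bbox (179, 96, 48, 39) expect face edge L/R [array([322.7, 231.3]), array([331.8, 240. ])]
25.0083
```

With the arm clear, both cameras see the blue top on the bed plane, running from the jaw (x about -31 mm) to the hook tip (about 25 mm). That is home.

```bash
python3 -c "
from bench import order; print(order.finish_job())"
```

```text
the job is handed in; nothing more can be done
None
```

The blue tile is in the holder, glaze up and flat on the bed, under the hook with the jaw closed on it, and the job was handed in at about 25 s. The first grasp closed empty, and I viewed 12 pictures, two over the limit of 10.

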